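# Load the machine's tool rack from the carrier

### The arm

A 6-joint arm with a two-finger parallel gripper is mounted at the origin on the work surface. World frame = base frame: x ahead of the robot, y to its left, z up, the work surface at z = 0. Lengths are in m, angles in rad, forces in N, time in s.
With the tool pointing down it reaches from about 0.15 to 0.775 m from the base axis. Payload 6.1 kg.
Tool frame: the origin (TCP) lies at the very end of the fingers, on their centre line; the grasp point (between the pads) lies 19 mm behind it; z points along the fingers, x is the direction in which the jaws open and shut, and the axes are right-handed (so a half turn about z gives the same grasp; the last joint's range is limited). The gripper opens to 85 mm and grips with 20 to 120 N. Pads are 22 mm wide; open, the fingers measure 114 mm over their backs; the gripper's body (76 mm by 85 mm) begins 54 mm behind the grasp point. The pads swing forward as they close: fully open they stand 13 mm farther back than shut.
Start: joints at [1.318, 0.126, -0.04, 1.405, 0, 1.571], TCP at [0.131, 0.508, 0.231] pointing down, gripper open.
Joint ranges: [-2.72, 2.72], [-0.95, 1.95], [-1.27, 1.35], [-1.78, 2.02], [-1.46, 1.47], [-3.14, 3.14]. Speed limits (rad/s): [2.39, 2.39, 3.01, 3.14, 3.14, 3.14].

### API

Orientations are given as a rotation vector (axis times angle).
In Python, from plant import arm, claw, solver, eyes, finish_job gives the robot as it stands. Calls block until the motion is done:
- arm.reach(position, orientation): joint-space move of the TCP to a pose.
- arm.move_linear(position, attitude=None, max_speed=0.15, f_stop=None): straight line of the TCP; attitude=None keeps the orientation; max_speed is the mean speed in m/s. With f_stop (N) it stops when the force on the tool has changed by that much, and returns True; else False.
- arm.goto_joints(angles): joint-space move.
- claw.grip(opening, force=None): finger opening in m; force is the grip in N (None keeps the last); returns when the fingers have stopped.
- arm.sleep(seconds).
- solver.solve_ik(position, orientation): joint angles nearest the present ones, or None.
- arm.read_state(): the state.
- eyes.snapshot(name): name is "scene" or "top" or "wrist"; returns the picture (480x640x3 uint8, blue, green, red); there is no depth.
- eyes.camera_info(name): a dict with "camera_matrix" (3x3 intrinsics, pixels), "k1" (the pictures are not rectified: a ray, as slopes to the right and down, at radius r is drawn at 1 + k1 r^2 times it, then the intrinsics apply), "eye" and "attitude" of the camera in the world. Camera axes: x right, y up, looking along -z (the intrinsics and any distortion apply to the point x, -y, -z); pixel columns grow to the right and rows downward; lengths in m; the calibration is good to about 2 mm. A picture is of the moment at which its call begins: read the wrist's pose just before it. camera_info takes no time and is no camera call; for the wrist camera it gives the pose at the moment of the call.
A pose or a line that the arm cannot do raises arm.PlanningError and nothing moves.
- finish_job(): hands the job in, once; it reports no verdict.
The state is a dict: "clock": time; "joint_pos": joint angles; "dq": joint speeds; "joint_torque": joint torques, N m; "position": TCP position; "orientation": TCP orientation; "wrist_force": force on the tool from outside, world axes, zero at the start; "ft_torque": the same for the moment, N m; "gripper_width": finger opening in m.
Only numpy, scipy, OpenCV 4.12 (cv2) and the standard library are available. Lean on these libraries where they do the work, as an engineer would, in place of code of your own. Each camera call takes 0.05 s, during which the arm holds its last target. There are 200 camera calls.

### The job

Move the four tools from the grey carrier into the four empty pockets of the blue machine rack, keeping the order of the row: the tool nearest the carrier's handle goes into the pocket next to the touch probe, its neighbour into the next pocket, and so on. Lower each one in gently, without dropping it, until its flange sits flat on the pocket's rim, and leave all four standing there.

Things in the scene. Friction and masses are not known exactly. Their poses are not given: they have to be found in the camera images.
- carrier: Grey sheet-metal tool carrier, fixed, 363 x 84 x 55 mm plus handle. Origin on the bench under the middle of its row of four full pockets; x axis along the row, pockets at x = -105, -35, 35, 105 mm, rims 70 mm above the bench. Loop handle with black grip at the -x end (out to x = -205 mm); a small bin with a spare collet at the +x end.
- rack: The machine's blue tool rack, fixed, 372 x 115 x 56 mm. Origin on the bench under the middle of its four empty pockets; x axis along the row, they are at x = -105, -35, 35, 105 mm: black bushes, bore 40, outside 62 mm, rim 70 mm above the bench, hollow to the bench. A fifth pocket at x = 175 mm holds the touch probe (white, 39 mm wide, tip 90 mm above the rim); it stays there.
- face_mill: Tool holder, upright, cutter up. Origin on its axis at the underside of its flange (the face that sits on a rim), z up. Below: steel cone 32 mm wide narrowing to 17 mm at 48 mm down, 13 mm stud to 62 mm down. Above: flange 50 mm wide, 18 mm high, then a drum-shaped face mill 52 mm wide from 26 to 62 mm (its top), five brass-coloured inserts round the top. About 0.6 kg.
- collet_chuck: Tool holder, upright, cutter up. Origin on its axis at the underside of its flange (the face that sits on a rim), z up. Below: steel cone 32 mm wide narrowing to 17 mm at 48 mm down, 13 mm stud to 62 mm down. Above: flange 50 mm wide, 18 mm high, then a collet chuck: notched nut 40 mm wide from 24 to 50 mm, a 12 mm end mill up to 77 mm. About 0.5 kg.
- drill_chuck: Tool holder, upright, cutter up. Origin on its axis at the underside of its flange (the face that sits on a rim), z up. Below: steel cone 32 mm wide narrowing to 17 mm at 48 mm down, 13 mm stud to 62 mm down. Above: flange 50 mm wide, 18 mm high, then a black drill chuck: barrel 37 mm wide from 21 to 50 mm, cone to 64 mm, 8 mm drill stub to 77 mm. About 0.6 kg.
- boring_head: Tool holder, upright, cutter up. Origin on its axis at the underside of its flange (the face that sits on a rim), z up. Below: steel cone 32 mm wide narrowing to 17 mm at 48 mm down, 13 mm stud to 62 mm down. Above: flange 50 mm wide, 18 mm high, then a boring head: round body 46 mm wide from 24 to 50 mm, slide 44 x 30 mm to 65 mm, off-centre 10 mm bar to 78 mm. About 0.65 kg.
- pocket1: The carrier's pocket in which the face mill stands at the start (a fixed black plastic bush, bore 40 mm, outside 62 mm). Origin at the centre of its rim, 70 mm above the bench; x axis as the carrier's.
- pocket2: The carrier's pocket in which the collet chuck stands at the start (a fixed black plastic bush, bore 40 mm, outside 62 mm). Origin at the centre of its rim, 70 mm above the bench; x axis as the carrier's.
- pocket3: The carrier's pocket in which the drill chuck stands at the start (a fixed black plastic bush, bore 40 mm, outside 62 mm). Origin at the centre of its rim, 70 mm above the bench; x axis as the carrier's.
- pocket4: The carrier's pocket in which the boring head stands at the start (a fixed black plastic bush, bore 40 mm, outside 62 mm). Origin at the centre of its rim, 70 mm above the bench; x axis as the carrier's.

How it is judged:
By the outcome, as a careful person would: the job done as asked, in the order asked, and still so for the second after the job is handed in, with the robot touching nothing.
It also fails if it takes over 106 s, if anything falls off the work surface, if the arm or the gripper's body presses on something with over 40 N, if the wrist force passes 120 N, or if a joint passes its speed limit or range.

## Working session

There is one attempt and no reset: what is moved stays moved. The work goes in short steps, each a Python script; the robot and the scene stay as the last script left them, time stands still between calls to the robot, and variables do not carry over. Pictures are saved under pics/ and viewed, about 12 in all and at most 16, crops included, and the job is handed in when it is done.

```bash
ls; mkdir -p pics
python3 - <<'E'
from plant import arm, claw, solver, eyes
import cv2,numpy as np
np.set_printoptions(precision=4,suppress=True)
for n in("scene","top","wrist"):
    i=eyes.camera_info(n); print(n,i)
    cv2.imwrite(f"pics/{n}0.png",eyes.snapshot(n))
print(arm.read_state())
E
```

```text
pics
scene {'camera_matrix': array([[612.701 ,   0.    , 315.9204],
       [  0.    , 612.701 , 241.7882],
       [  0.    ,   0.    ,   1.    ]]), 'k1': 0.07320128422745213, 'eye': array([1.079 , 0.5161, 0.5382]), 'attitude': array([0.5156, 1.1746, 2.1079])}
top {'camera_matrix': array([[500.7577,   0.    , 317.3324],
       [  0.    , 500.7577, 239.0892],
       [  0.    ,   0.    ,   1.    ]]), 'k1': -0.10118534016834449, 'eye': array([ 0.4736, -0.0082,  0.8262]), 'attitude': array([ 0.0487, -0.0827, -1.5564])}
wrist {'camera_matrix': array([[375.978 ,   0.    , 327.3446],
       [  0.    , 375.978 , 244.7159],
       [  0.    ,   0.    ,   1.    ]]), 'k1': -0.07739828406183275, 'eye': array([0.0599, 0.527 , 0.3738]), 'attitude': array([-0.251 , -0.193 ,  1.3077])}
{'clock': 0.15, 'joint_pos': array([ 1.318 ,  0.1262, -0.0404,  1.4054,  0.    ,  1.5708]), 'dq': array([ 0.0011, -0.0027,  0.0024,  0.0008, -0.0003,  0.0003]), 'joint_torque': array([ -0.0021, -43.6276,  35.3148,   0.0136,  -0.0001,  -0.    ]), 'position': array([0.1312, 0.508 , 0.2307]), 'orientation': array([ 2.4831,  1.9233, -0.0015]), 'wrist_force': array([-0.2546, -0.0945, -0.0045]), 'ft_torque': array([-0.0289, -0.0014,  0.0473]), 'gripper_width': 0.08525310205774664}
```

View pics/top0.png

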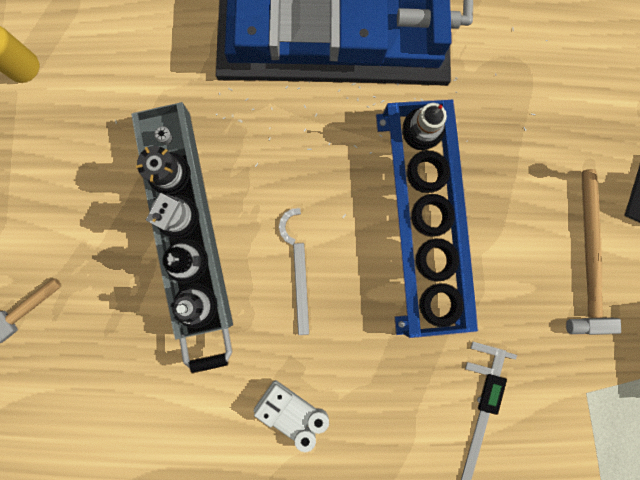

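View pics/scene0.png

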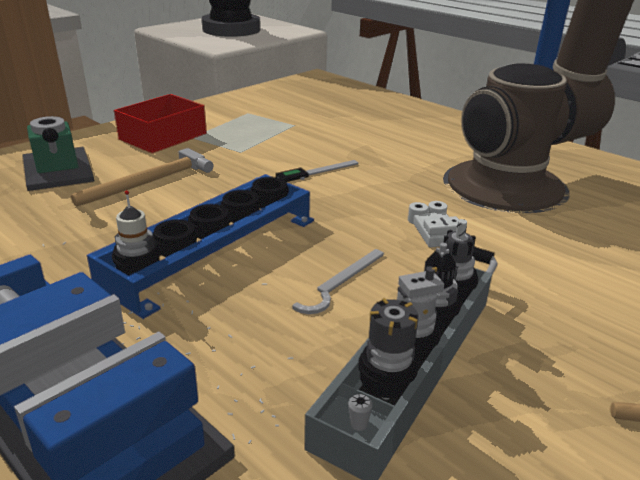

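The top view shows the carrier on the left with its handle at the bottom (209,362). From the handle the tools are collet chuck (190,307), drill chuck (182,262), boring head (170,212) and face mill (155,163). The rack is on the right with the probe at the far end (432,117) and empty pockets at (428,171), (432,215), (436,260) and (440,305). The scene view confirms this: nearest the camera, by the bin, are the face mill and then the boring head.

```bash
cat > h.py <<'E'
import numpy as np, cv2
from scipy.spatial.transform import Rotation as R
np.set_printoptions(precision=4,suppress=True)
def ray(info,uv):
    K=info["camera_matrix"]; uv=np.atleast_2d(np.array(uv,float))
    n=cv2.undistortPoints(uv[:,None],K,np.array([info["k1"],0,0,0]))[:,0]
    d=np.c_[n[:,0],-n[:,1],-np.ones(len(n))]
    return info["eye"], R.from_rotvec(info["attitude"]).apply(d)
def onplane(info,uv,z):
    o,d=ray(info,uv); return o+d*((z-o[2])/d[:,2])[:,None]
def project(info,P):
    c=R.from_rotvec(info["attitude"]).inv().apply(np.atleast_2d(P)-info["eye"])
    q=np.c_[c[:,0],-c[:,1],-c[:,2]]
    return cv2.projectPoints(q,np.zeros(3),np.zeros(3),info["camera_matrix"],np.array([info["k1"],0,0,0]))[0][:,0]
def tri(obs):  # [(info,uv)...] -> points, miss distance
    rs=[ray(i,u) for i,u in obs]; out=[];res=[]
    for k in range(len(rs[0][1])):
        A=np.zeros((3,3));b=np.zeros(3)
        Ms=[]
        for o,d in rs:
            d=d[k]/np.linalg.norm(d[k]);M=np.eye(3)-np.outer(d,d);A+=M;b+=M@o;Ms.append((M,o))
        p=np.linalg.solve(A,b);out.append(p);res.append(max(np.linalg.norm(M@(p-o)) for M,o in Ms))
    return np.array(out),np.array(res)
def down(yaw): # tool z down, jaw axis x at yaw in the world
    x=np.array([np.cos(yaw),np.sin(yaw),0]);z=np.array([0,0,-1.]);
    return R.from_matrix(np.c_[x,np.cross(z,x),z]).as_rotvec()
E
python3 - <<'E'
from h import *
from plant import eyes,arm,solver
i=eyes.camera_info("top")
t=onplane(i,[(190,307),(182,262),(170,212),(155,163)],0.145); r=onplane(i,[(428,171),(432,215),(436,260),(440,305)],0.07)
print(t);print(r)
for p in(t,r):
    d=p[0]-p[-1]; print(np.degrees(np.arctan2(d[1],d[0])),np.linalg.norm(d))
w=eyes.camera_info("wrist");s=arm.read_state()
Rt=R.from_rotvec(s["orientation"]);print("cam in tool",Rt.inv().apply(w["eye"]-s["position"]),(Rt.inv()*R.from_rotvec(w["attitude"])).as_matrix())
for c,yaw in((t.mean(0),0),(r.mean(0),0)):
  for y in(-1.57,1.57,0.,1.8,-1.8):
    for dx in(-.05,-.1): print(y,dx,solver.solve_ik([c[0]+dx,c[1],.32],down(y)))
E
```

```text
[[0.4362 0.1487 0.145 ]
 [0.497  0.1614 0.145 ]
 [0.5654 0.1805 0.145 ]
 [0.634  0.2047 0.145 ]]
[[ 0.6457 -0.1946  0.07  ]
 [ 0.5769 -0.2002  0.07  ]
 [ 0.5078 -0.2059  0.07  ]
 [ 0.4394 -0.2118  0.07  ]]
-164.19485922229154 0.20553504167818626
4.766676248636996 0.2070290065361575
cam in tool [ 0.0005 -0.0738 -0.1432] [[ 1.      0.0004 -0.0003]
 [ 0.0003 -0.957  -0.2901]
 [-0.0004  0.2901 -0.957 ]]
-1.57 -0.05 [ 0.3454  0.1219  0.1508  1.5998  0.     -2.797 ]
-1.57 -0.1 [ 0.3817  0.0322  0.053   1.5916  0.     -2.7607]
1.57 -0.05 [0.3454 0.1219 0.1508 1.5998 0.     0.3462]
1.57 -0.1 [0.3817 0.0322 0.053  1.5916 0.     0.3825]
0.0 -0.05 [0.3454 0.1219 0.1508 1.5998 0.     1.9162]
0.0 -0.1 [0.3817 0.0322 0.053  1.5916 0.     1.9525]
1.8 -0.05 [0.3454 0.1219 0.1508 1.5998 0.     0.1162]
1.8 -0.1 [0.3817 0.0322 0.053  1.5916 0.     0.1525]
-1.8 -0.05 [ 0.3454  0.1219  0.1508  1.5998  0.     -2.567 ]
-1.8 -0.1 [ 0.3817  0.0322  0.053   1.5916  0.     -2.5307]
-1.57 -0.05 [-0.3912  0.1596  0.1948  1.606   0.      2.7496]
-1.57 -0.1 [-0.4304  0.0705  0.0936  1.5939  0.      2.7104]
1.57 -0.05 [-0.3912  0.1596  0.1948  1.606   0.     -0.3904]
1.57 -0.1 [-0.4304  0.0705  0.0936  1.5939  0.     -0.4296]
0.0 -0.05 [-0.3912  0.1596  0.1948  1.606   0.      1.1796]
0.0 -0.1 [-0.4304  0.0705  0.0936  1.5939  0.      1.1404]
1.8 -0.05 [-0.3912  0.1596  0.1948  1.606   0.     -0.6204]
1.8 -0.1 [-0.4304  0.0705  0.0936  1.5939  0.     -0.6596]
-1.8 -0.05 [-0.3912  0.1596  0.1948  1.606   0.      2.9796]
-1.8 -0.1 [-0.4304  0.0705  0.0936  1.5939  0.      2.9404]
```

View pics/wrist0.png

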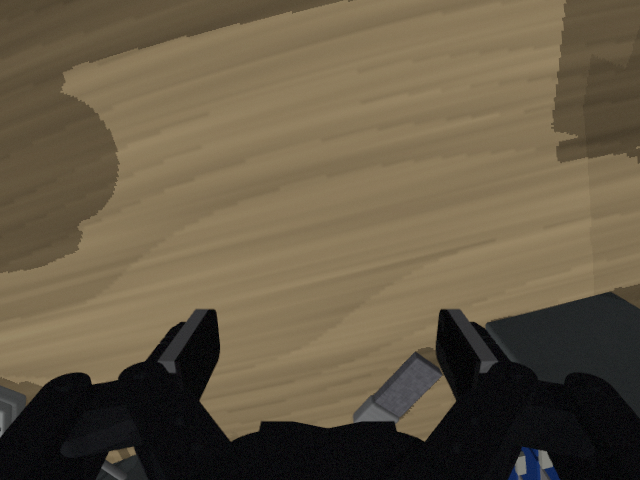

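The first wrist view shows only bench, with the fingers across the bottom of the picture (below about row 310). I'll look at each row from two places, with the row kept in the upper half.

Run:
```python
from h import *
import pickle
from plant import arm,eyes
obs={}
for n,(x,y,yaw) in {"c1":(.545,.145,.25),"c2":(.545,.05,.25),"r1":(.54,-.235,.083),"r2":(.53,-.33,.083)}.items():
    arm.reach([x,y,.29],down(yaw)); arm.sleep(.15)
    i=eyes.camera_info("wrist"); im=eyes.snapshot("wrist"); obs[n]=(i,im); cv2.imwrite(f"pics/{n}.png",im)
    print(n,arm.read_state()["clock"],i["eye"])
pickle.dump(obs,open("obs.pkl","wb"))
for k in"cr": cv2.imwrite(f"pics/{k}12.png",np.vstack([obs[k+"1"][1][:300],obs[k+"2"][1][:300]]))
```

```text
c1 2.3417 [0.5264 0.2178 0.4332]
c2 3.0083 [0.5268 0.1227 0.4332]
r1 4.3083 [ 0.5342 -0.1595  0.4334]
r2 4.975 [ 0.5241 -0.255   0.4335]
```

View pics/c12.png

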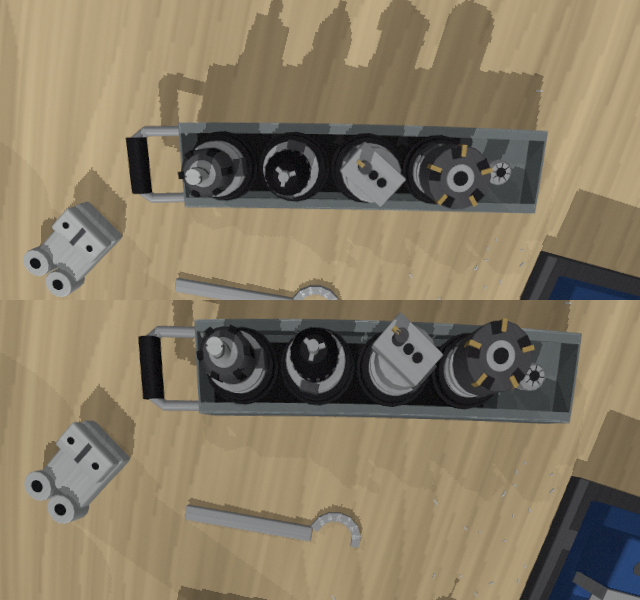

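View pics/r12.png

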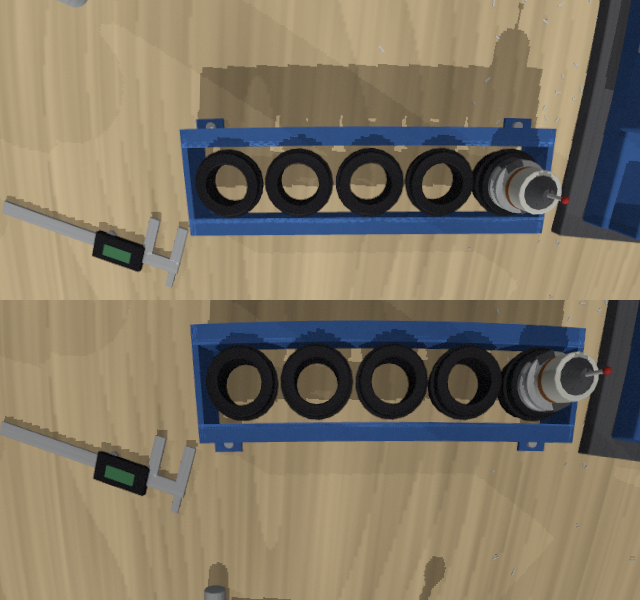

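In c1 the tool tips and tops are near collet (193,176), drill (285,177), boring head (372,175) and face mill (460,178). In c2 they are (214,45), (313,46), (407,45) and (501,56). In r1 the rack bores are near (231,182), (299,181), (369,182) and (439,182), all clearly empty. Next I'll fit the bush rims and zoom in on the tool tips.

```bash
cat > rim.py <<'E'
from h import *
import pickle
from scipy.optimize import least_squares
obs=pickle.load(open("obs.pkl","rb"))
def fit(P,w):
    f=lambda p:np.hypot(P[:,0]-p[0],P[:,1]-p[1])-p[2]
    s=least_squares(f,[*P[:,:2].mean(0),.031],loss="soft_l1",f_scale=.0007);return s.x,np.sqrt(np.median(f(s.x)**2))
def rims(n,z,g):
    i,im=obs[n]; hsv=cv2.cvtColor(im,cv2.COLOR_BGR2HSV)
    m=((hsv[...,2]<62)&(hsv[...,1]<110)).astype(np.uint8)*255
    m=cv2.morphologyEx(m,cv2.MORPH_OPEN,np.ones((3,3)))
    cv2.imwrite(f"pics/m_{n}.png",m)
    uv=project(i,g); out=[];pu=[]
    for k in range(len(g)):
        # outermost dark point along spokes, on the side away from the camera's nadir
        o=g[k,:2]-i["eye"][:2]; a0=np.arctan2(o[1],o[0]); pts=[]
        for a in a0+np.radians(np.arange(-95,96,4)):
            rr=np.arange(.040,.022,-.0002)
            q=project(i,np.c_[g[k,0]+rr*np.cos(a),g[k,1]+rr*np.sin(a),np.full(len(rr),z)])
            v=m[np.clip(q[:,1].round().astype(int),0,479),np.clip(q[:,0].round().astype(int),0,639)]>0
            j=np.argmax(v)
            if v.any() and j>3: pts.append([g[k,0]+rr[j]*np.cos(a),g[k,1]+rr[j]*np.sin(a)])
        pts=np.array(pts); (x,y,r),e=fit(pts,0); out.append([x,y,r,e,len(pts)])
        pu.append(project(i,[[x,y,z]])[0])
    return np.array(out),np.array(pu)
E
python3 - <<'E'
from rim import *
g=np.array([[0.6457,-0.1946,.07],[.5769,-.2002,.07],[.5078,-.2059,.07],[.4394,-.2118,.07]])
P=[]
for n in("r1","r2"):
    gg=g.copy()
    for _ in range(3):
        o,pu=rims(n,.07,gg); gg[:,:2]=o[:,:2]
    P.append((obs[n][0],pu));print(n);print(o)
t,res=tri(P);print("tri",t,res)
def crop(n,c): return cv2.resize(obs[n][1][max(0,c[1]-30):max(0,c[1]-30)+60,c[0]-30:c[0]+30],(200,200),interpolation=cv2.INTER_CUBIC)
cs={"c1":[(193,176),(285,177),(372,175),(460,178)],"c2":[(214,45),(313,46),(407,45),(501,56)]}
cv2.imwrite("pics/crops.png",np.vstack([np.hstack([crop(n,c) for c in cs[n]]) for n in cs]))
E
```

```text
r1
[[ 0.647  -0.1969  0.0325  0.0002 37.    ]
 [ 0.5788 -0.2031  0.0324  0.0004 39.    ]
 [ 0.5109 -0.2094  0.0325  0.0003 39.    ]
 [ 0.4427 -0.2159  0.0324  0.0002 48.    ]]
r2
[[ 0.6479 -0.1986  0.032   0.0003 39.    ]
 [ 0.5785 -0.2056  0.0327  0.0002 37.    ]
 [ 0.5108 -0.2114  0.0324  0.0002 36.    ]
 [ 0.4427 -0.2181  0.0326  0.0003 48.    ]]
tri [[ 0.6495 -0.1976  0.0637]
 [ 0.58   -0.2043  0.0603]
 [ 0.5104 -0.2105  0.062 ]
 [ 0.4407 -0.2172  0.0615]] [0.0005 0.0001 0.     0.0001]
```

View pics/crops.png

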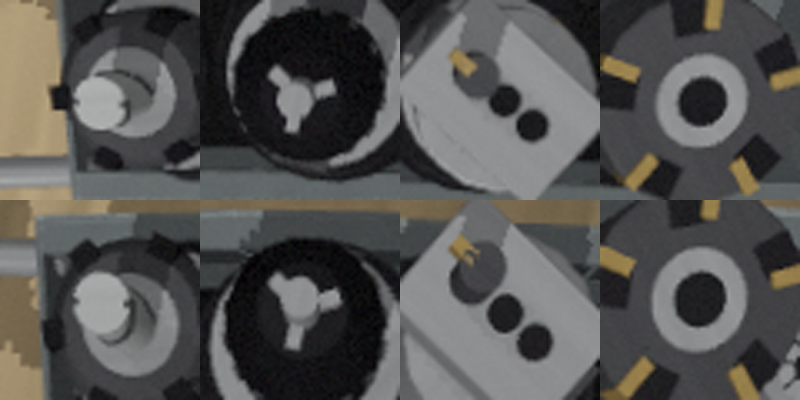

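```bash
cat >> rim.py <<'E'
from scipy.ndimage import map_coordinates, gaussian_filter
def spokes(i,im,c,z,lo,hi,side,half=100,rising=True):
    """strongest grey step (dark->bright outward if rising) on spokes on one side (+1 away from nadir, -1 towards it)"""
    V=gaussian_filter(im.max(2).astype(float),.7)
    o=(c[:2]-i["eye"][:2])*side; a0=np.arctan2(o[1],o[0]); pts=[];px=[]
    rr=np.arange(lo,hi,.0002)
    for a in a0+np.radians(np.arange(-half,half+1,4)):
        q=project(i,np.c_[c[0]+rr*np.cos(a),c[1]+rr*np.sin(a),np.full(len(rr),z)])
        v=map_coordinates(V,[q[:,1],q[:,0]],order=1,mode="nearest"); d=np.gradient(gaussian_filter(v,2))*(1 if rising else -1)
        j=np.argmax(d)
        if 3<j<len(rr)-4: pts.append([c[0]+rr[j]*np.cos(a),c[1]+rr[j]*np.sin(a)]);px.append(q[j])
    return np.array(pts),np.array(px)
def circ(P,r0=None):
    f=lambda p:np.hypot(P[:,0]-p[0],P[:,1]-p[1])-(p[2] if r0 is None else r0)
    p0=[*P[:,:2].mean(0)]+([.025] if r0 is None else [])
    s=least_squares(f,p0,loss="soft_l1",f_scale=.0005);return s.x,np.median(abs(f(s.x)))
E
python3 - <<'E'
from rim import *
from plant import eyes
obs["top"]=(eyes.camera_info("top"),cv2.imread("pics/top0.png"))
g0=np.array([[0.648,-0.1975,.07],[.5787,-.2045,.07],[.5108,-.2105,.07],[.4427,-.217,.07]])
P=[];V=[]
for n in("r1","r2","top"):
    i,im=obs[n];vis=im.copy();pu=[]
    for c in g0:
        c=c.copy()
        for _ in range(3):
            A,pa=spokes(i,im,c,.07,.014,.026,-1); B,pb=spokes(i,im,c,.07,.027,.036,1)
            # inner is dark ring -> falling inwards : outward it goes bright->dark
            A,pa=spokes(i,im,c,.07,.014,.026,-1,rising=False)
            s,e=circ(A); s2,e2=circ(B); c[:2]=(s[:2]+s2[:2])/2
        print(n,"in",s,e,"out",s2,e2)
        pu.append(project(i,[[s[0],s[1],.07]])[0])
        for q in np.vstack([pa,pb]): cv2.circle(vis,tuple((q*1).round().astype(int)),0,(0,0,255),-1)
    P.append((i,np.array(pu)))
    u=np.array(pu).mean(0).astype(int); w=150 if n!="top" else 90
    V.append(vis[max(0,u[1]-(45 if n!="top" else 85)):u[1]+(45 if n!="top" else 85),u[0]-w:u[0]+w])
for a in(P[:2],P): print(*tri(a))
cv2.imwrite("pics/rv.png",np.vstack([cv2.resize(v,(800,240),interpolation=cv2.INTER_NEAREST) for v in V[:2]]))
E
```

```text
r1 in [ 0.647  -0.197   0.0179] 0.00044782986925742674 out [ 0.6464 -0.1972  0.0333] 0.0003575775240424253
r1 in [ 0.5786 -0.2029  0.0185] 0.0002951958121522637 out [ 0.5787 -0.2033  0.0328] 0.00029635792322549315
r1 in [ 0.5111 -0.2089  0.0184] 0.00024952352388836474 out [ 0.5108 -0.2097  0.0327] 0.00028054407844696483
r1 in [ 0.4429 -0.2158  0.018 ] 0.0003960785876746843 out [ 0.4432 -0.216   0.0331] 0.0002088951485450831
r2 in [ 0.6471 -0.1991  0.0178] 0.0004243458690255768 out [ 0.6464 -0.1988  0.0331] 0.0002761427435338179
r2 in [ 0.5785 -0.2057  0.0183] 0.00028427255542943716 out [ 0.5785 -0.2053  0.0328] 0.0002154501043531154
r2 in [ 0.5109 -0.2124  0.0184] 0.00023122300532538859 out [ 0.5106 -0.2115  0.0326] 0.00014879134333463384
r2 in [ 0.4425 -0.2182  0.0183] 0.00033546943536929066 out [ 0.4427 -0.2178  0.0328] 0.00013864441231618493
top in [ 0.6471 -0.1958  0.0182] 0.000361055067790432 out [ 0.6462 -0.1961  0.0331] 0.0006929098584467427
top in [ 0.5778 -0.202   0.0184] 0.00042194991353951966 out [ 0.5779 -0.2028  0.0327] 0.00036844553337850305
top in [ 0.5089 -0.2084  0.0186] 0.00029853118231123674 out [ 0.5089 -0.2096  0.0324] 0.0003947007817933987
top in [ 0.4399 -0.2149  0.0185] 0.0003101447603134494 out [ 0.4398 -0.2157  0.0327] 0.00047708344333458746
[[ 0.6497 -0.1979  0.062 ]
 [ 0.5801 -0.2042  0.059 ]
 [ 0.5103 -0.2107  0.0561]
 [ 0.4405 -0.2172  0.0608]] [0.0001 0.0001 0.0001 0.0001]
[[ 0.6493 -0.1978  0.0625]
 [ 0.5796 -0.2043  0.0605]
 [ 0.5101 -0.211   0.0582]
 [ 0.44   -0.2174  0.0598]] [0.0005 0.0006 0.0008 0.0006]
```

View pics/rv.png

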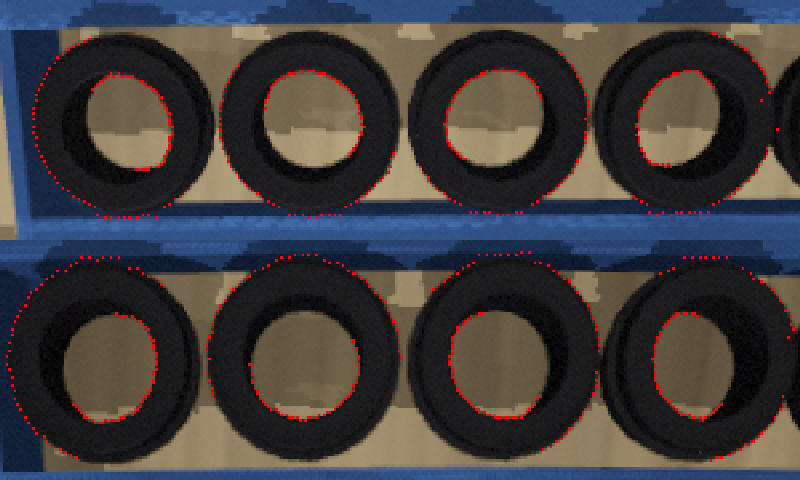

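The rim fits sit on the bore and bush edges in both views. The triangulated rim height (about 60 mm) disagrees with the stated 70 mm, so I'll check the same views against bench texture and the tool tips.

Run:
```python
from h import *
import pickle
obs=pickle.load(open("obs.pkl","rb"))
a=obs["c1"][0],[(193.3,176.3),(283.2,177),(460.6,178),(373.5,175),(381.6,182.8)]
b=obs["c2"][0],[(214.6,45.9),(312.7,45.4),(501,55.7),(408.5,48.9),(417.5,57.3)]
t,r=tri([a,b]);print("tips",t,r);print(np.linalg.norm(t[1]-t[0]),np.linalg.norm(t[2]-t[0]))
s=cv2.SIFT_create(4000,contrastThreshold=.01)
for n,m in(("r1","r2"),("c1","c2")):
    k1,d1=s.detectAndCompute(cv2.cvtColor(obs[n][1],6),None);k2,d2=s.detectAndCompute(cv2.cvtColor(obs[m][1],6),None)
    M=[x for x,y in cv2.BFMatcher().knnMatch(d1,d2,k=2) if x.distance<.7*y.distance]
    p=np.array([k1[x.queryIdx].pt for x in M]);q=np.array([k2[x.trainIdx].pt for x in M])
    t,r=tri([(obs[n][0],p),(obs[m][0],q)])
    ok=(p[:,1]<300)&(q[:,1]<300)&(r<.0015)&(abs(t[:,2])<.2);print(n,ok.sum(),np.median(r[ok]))
    h,e=np.histogram(t[ok,2],np.arange(-.03,.16,.005));print([(round(x,3),y) for x,y in zip(e,h) if y])
    z=t[ok&(abs(t[:,2])<.015),2];print("bench z median",np.median(z),len(z))
```

```text
tips [[0.4348 0.1611 0.1455]
 [0.5023 0.1775 0.1467]
 [0.6387 0.2105 0.1331]
 [0.5697 0.1951 0.1358]
 [0.5774 0.191  0.1372]] [0.0001 0.     0.0001 0.0001 0.    ]
0.06945251535089364 0.21014124509576526
r1 81 9.29664222355764e-05
[(np.float64(-0.01), np.int64(1)), (np.float64(-0.005), np.int64(18)), (np.float64(0.0), np.int64(29)), (np.float64(0.005), np.int64(21)), (np.float64(0.01), np.int64(3)), (np.float64(0.015), np.int64(1)), (np.float64(0.02), np.int64(1)), (np.float64(0.06), np.int64(1)), (np.float64(0.065), np.int64(1)), (np.float64(0.075), np.int64(1)), (np.float64(0.125), np.int64(1))]
bench z median 0.002221637011268824 72
c1 160 7.679338929451968e-05
[(np.float64(-0.025), np.int64(1)), (np.float64(-0.01), np.int64(1)), (np.float64(-0.005), np.int64(32)), (np.float64(0.0), np.int64(46)), (np.float64(0.005), np.int64(12)), (np.float64(0.01), np.int64(2)), (np.float64(0.015), np.int64(7)), (np.float64(0.02), np.int64(8)), (np.float64(0.025), np.int64(7)), (np.float64(0.03), np.int64(2)), (np.float64(0.035), np.int64(13)), (np.float64(0.04), np.int64(3)), (np.float64(0.045), np.int64(2)), (np.float64(0.05), np.int64(6)), (np.float64(0.055), np.int64(4)), (np.float64(0.065), np.int64(1)), (np.float64(0.08), np.int64(1)), (np.float64(0.12), np.int64(3)), (np.float64(0.13), np.int64(3)), (np.float64(0.135), np.int64(5))]
bench z median 0.0010989812751540653 93
```

Bench texture comes out at z of about 1–2 mm and the tool tips at 0.1455, 0.1467 and 0.133 m (expected 0.147, 0.147, 0.132), so the triangulation is sound. The rack rims really do look about 9 mm lower than stated, so I'll check both hypotheses in the oblique scene view.

Run:
```python
from h import *
from plant import eyes
i=eyes.camera_info("scene"); im=cv2.imread("pics/scene0.png")
x0,y0,w,h=90,165,210,120;S=3.8
def draw(v,g,z,col,r):
    a=np.linspace(0,2*np.pi,73)
    for c in g:
        q=(project(i,np.c_[c[0]+r*np.cos(a),c[1]+r*np.sin(a),np.full(73,z)])-[x0-.5,y0-.5])*S
        cv2.polylines(v,[q.round().astype(int)],True,col,1)
tr=np.array([[.6495,-.1978],[.5798,-.2043],[.5102,-.2108],[.4404,-.2173]])
h7=np.array([[.6470,-.198],[.5786,-.2043],[.511,-.2106],[.4428,-.217]])
c=cv2.resize(im[y0:y0+h,x0:x0+w],None,fx=S,fy=S,interpolation=cv2.INTER_CUBIC)
v=c.copy();draw(v,tr[::2],.061,(0,255,255),.031);draw(v,h7[1::2],.07,(0,0,255),.031)
cv2.imwrite("pics/sc.png",v);print(v.shape)
```

```text
(456, 798, 3)
```

View pics/sc.png

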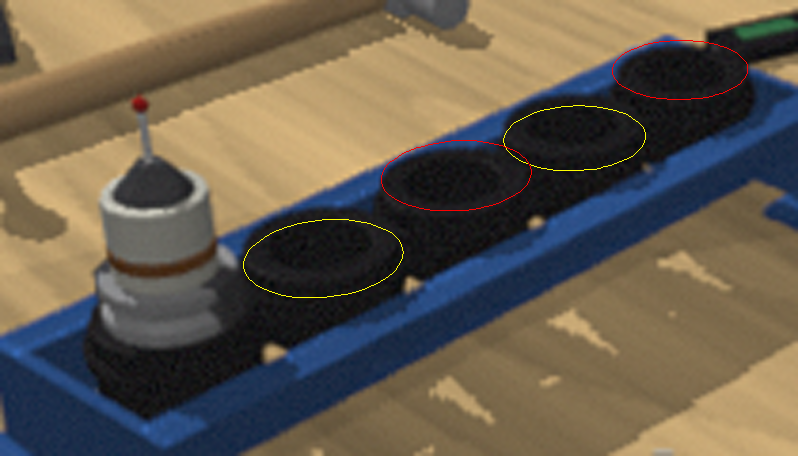

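The oblique view shows the z = 0.07 ellipses (red) lying on the rim tops and the 0.061 ones (yellow) about 2.5 px low. The rim tops are therefore near 70 mm. The wrist silhouettes caught the wider bush body lower down. The vertical axis positions from triangulation remain valid: spacing is 210.0 mm and three views agree within 0.8 mm. First transfer: collet chuck to the pocket by the probe.

```bash
cat > job.py <<'E'
from h import *
from plant import arm,claw,eyes,solver
T=np.array([[.4348,.1611],[.5025,.1776],[.5706,.1942],[.6387,.2105]])   # from the handle: collet, drill, boring, face mill
P=np.array([[.6495,-.1978],[.5798,-.2043],[.5102,-.2108],[.4404,-.2173]])  # from the probe
YC=np.radians(103.6); YR=np.radians(95.33); H=[.020,.020,.020,.025]; RIM=.07; ZT=.27
def st(m):
    s=arm.read_state(); print(m,"t",round(s["clock"],2),"p",s["position"],"F",s["wrist_force"],"w",round(s["gripper_width"],4))
def pick(k,force=80):
    claw.grip(.085)
    arm.reach([*T[k],.20],down(YC))
    hit=arm.move_linear([*T[k],RIM+H[k]],max_speed=.1,f_stop=8); st(f"at tool, hit {hit}")
    claw.grip(0.0,force); st("gripped")
    arm.move_linear([*T[k],RIM+H[k]+.07],max_speed=.08); arm.move_linear([*T[k],ZT],max_speed=.15); st("lifted")
def carry(k):
    arm.reach([*P[k],ZT],down(YR)); st("over pocket")
def lower(k,dz=0):
    h=RIM+H[k]
    arm.move_linear([*P[k],h+.075],max_speed=.12); st("stud above rim")
    hit=arm.move_linear([*P[k],h+.012],max_speed=.06,f_stop=6); st(f"nearly down, hit {hit}")
    if hit: return False
    hit=arm.move_linear([*P[k],h-.010],max_speed=.015,f_stop=4); st(f"seated, hit {hit}")
    return hit
def let_go(k):
    claw.grip(.075); st("open")
    p=arm.read_state()["position"]; arm.move_linear([p[0],p[1],.20],max_speed=.12); st("clear")
E
python3 - <<'E'
from job import *
# reachability of every pose, nothing moves
for k in range(4):
    for p,y in((T[k],YC),(P[k],YR)):
        for z in(ZT,RIM+H[k]-.01):
            if solver.solve_ik([*p,z],down(y)) is None: print("no ik",k,p,z)
pick(0); cv2.imwrite("pics/lift0.png",eyes.snapshot("scene"))
E
```

```text
at tool, hit False t 8.28 p [0.4353 0.1613 0.0906] F [ 0.9918 -0.0921 -0.0459] w 0.0851
gripped t 8.78 p [0.4352 0.161  0.0907] F [ 0.035  -2.5633  5.3245] w 0.038
lifted t 10.69 p [0.4345 0.161  0.269 ] F [-0.5892  0.5795 -6.2103] w 0.038
```

View pics/lift0.png

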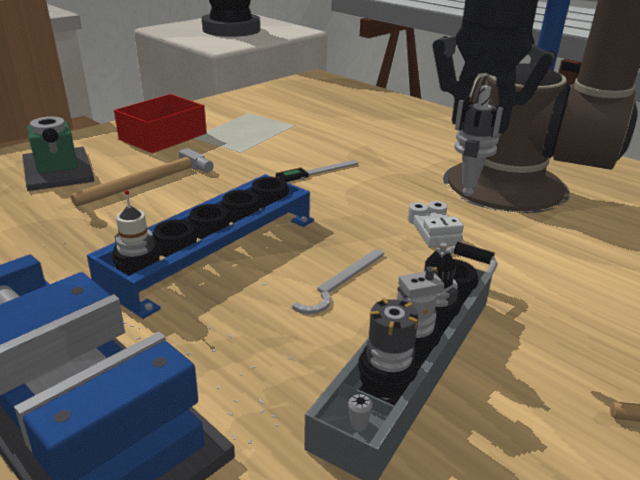

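The collet chuck hangs upright in the jaws at about (478,150), width 38 mm, load 6.2 N. Now I'll place it.

```bash
python3 - <<'E'
from job import *
carry(0); ok=lower(0); print(ok)
cv2.imwrite("pics/low0.png",eyes.snapshot("scene")[120:330,60:340])
E
python3 -c "
import cv2;i=cv2.imread('pics/low0.png');cv2.imwrite('pics/low0b.png',cv2.resize(i,None,fx=2.5,fy=2.5,interpolation=2))"
```

```text
over pocket t 12.28 p [ 0.6495 -0.1964  0.2705] F [ 0.9256  0.7209 -5.6719] w 0.0379
stud above rim t 13.31 p [ 0.65   -0.1978  0.1662] F [ 0.6307 -0.1956 -5.2916] w 0.0384
nearly down, hit False t 14.51 p [ 0.6498 -0.1979  0.1026] F [-1.1081  0.1061 -5.0135] w 0.0379
seated, hit True t 15.34 p [ 0.6494 -0.1978  0.0908] F [-0.6873  0.4952  5.7067] w 0.0381
True
```

View pics/low0b.png

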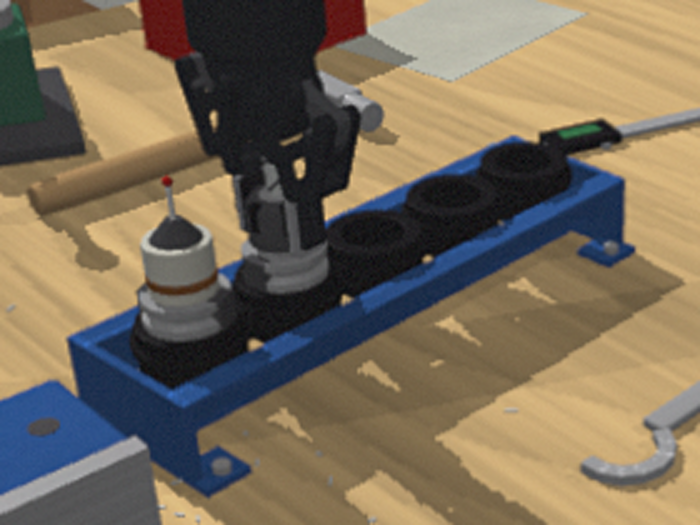

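It seated with contact at TCP z 0.0908, against 0.0907 when it was picked, so both rims are at the same height. The picture shows the flange flat on the bush at about (282,270). I'll release it and do the drill chuck.

```bash
sed -i 's/H=\[.*\]; RIM/H=[.020,.022,.022,.026]; RIM/' job.py
python3 - <<'E'
from job import *
let_go(0)
pick(1); carry(1); ok=lower(1); print(ok)
if ok: let_go(1)
im=eyes.snapshot("scene")[120:330,60:340]; cv2.imwrite("pics/p1.png",cv2.resize(im,None,fx=2.5,fy=2.5,interpolation=2))
E
```

```text
open t 15.84 p [ 0.6479 -0.1973  0.088 ] F [ 0.2972  0.1277 -0.4729] w 0.0747
clear t 16.93 p [ 0.6476 -0.1972  0.199 ] F [ 0.1079  0.2186 -0.2856] w 0.0749
at tool, hit False t 19.92 p [0.503  0.1778 0.0927] F [1.0306 0.1233 0.2351] w 0.085
gripped t 20.43 p [0.5029 0.1775 0.0926] F [ 0.0318 -2.119   5.2207] w 0.035
lifted t 22.32 p [0.5022 0.1775 0.269 ] F [-1.0012 -0.7387 -6.2124] w 0.0353
over pocket t 23.77 p [ 0.5799 -0.2031  0.27  ] F [ 1.285   0.9246 -5.6611] w 0.0349
stud above rim t 24.78 p [ 0.5803 -0.2043  0.168 ] F [-0.0408 -0.3215 -6.2732] w 0.0347
nearly down, hit False t 25.98 p [ 0.5801 -0.2044  0.1045] F [-0.6779  0.3742 -5.3703] w 0.035
seated, hit True t 26.82 p [ 0.5797 -0.2043  0.0927] F [0.1793 1.0799 5.8368] w 0.0355
True
open t 27.29 p [ 0.5783 -0.2038  0.0903] F [-1.2411 -0.2427 -1.0525] w 0.0749
clear t 28.35 p [ 0.5779 -0.2036  0.1991] F [0.0512 0.024  0.0246] w 0.0752
```

View pics/p1.png

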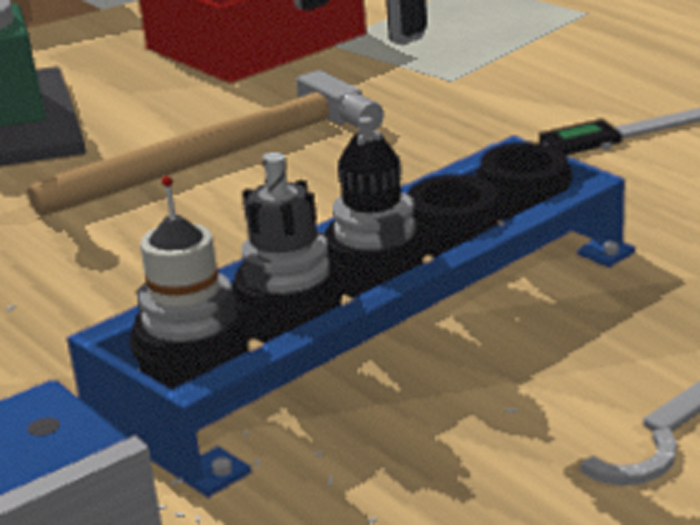

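Collet chuck (280,220) and drill chuck (370,195) stand upright on their rims next to the probe. Now the boring head and the face mill.

Run:
```python
from job import *
for k in(2,3):
    pick(k)
    if arm.read_state()["wrist_force"][2]>-3 or arm.read_state()["gripper_width"]<.03: print("bad grasp");break
    carry(k); ok=lower(k); print(ok)
    if not ok: break
    let_go(k)
im=eyes.snapshot("scene")[120:330,60:340]; cv2.imwrite("pics/p3.png",cv2.resize(im,None,fx=2.5,fy=2.5,interpolation=2))
```

```text
at tool, hit False t 31.38 p [0.5711 0.1944 0.0928] F [ 0.4108 -0.1366 -0.5201] w 0.085
gripped t 31.84 p [0.5712 0.1939 0.0932] F [-0.9146 -1.9178  4.3585] w 0.0466
lifted t 33.73 p [0.5703 0.1941 0.2689] F [ 0.6033 -0.2452 -7.543 ] w 0.0469
over pocket t 35.25 p [ 0.5106 -0.21    0.2699] F [ 0.2306  0.0851 -5.9535] w 0.0466
stud above rim t 36.26 p [ 0.5107 -0.2109  0.1679] F [-0.4411 -0.5996 -5.9317] w 0.0468
nearly down, hit False t 37.46 p [ 0.5105 -0.2109  0.1045] F [-0.2505  0.8615 -6.6418] w 0.0466
seated, hit True t 38.27 p [ 0.51   -0.2108  0.0932] F [-1.3679  0.2613  5.5751] w 0.0467
True
open t 38.67 p [ 0.5086 -0.2102  0.0911] F [-0.1207  0.1822 -0.1054] w 0.075
clear t 39.73 p [ 0.5082 -0.21    0.1992] F [-0.464   0.4202  0.2884] w 0.0755
at tool, hit False t 42.8 p [0.6392 0.2107 0.0969] F [ 0.17   -0.6819  0.1776] w 0.0846
gripped t 43.22 p [0.6393 0.2104 0.097 ] F [ 1.2312 -1.1012  5.4148] w 0.0504
lifted t 45.08 p [0.6385 0.2105 0.2689] F [-0.915  -0.1467 -5.7356] w 0.0505
over pocket t 46.81 p [ 0.4411 -0.2168  0.27  ] F [-0.0444  0.6409 -5.2749] w 0.0501
stud above rim t 47.78 p [ 0.4409 -0.2174  0.1718] F [-0.0712 -0.1267 -4.4667] w 0.0503
nearly down, hit False t 48.98 p [ 0.4407 -0.2175  0.1085] F [ 0.5597 -0.5241 -5.1498] w 0.0504
seated, hit True t 49.82 p [ 0.4403 -0.2173  0.0969] F [ 0.0245 -0.6     5.2292] w 0.0506
True
open t 50.18 p [ 0.439  -0.2167  0.0952] F [ 0.5343 -0.3524  0.0867] w 0.075
clear t 51.21 p [ 0.4387 -0.2165  0.1992] F [-0.2664 -0.0735 -0.4369] w 0.0755
```

View pics/p3.png

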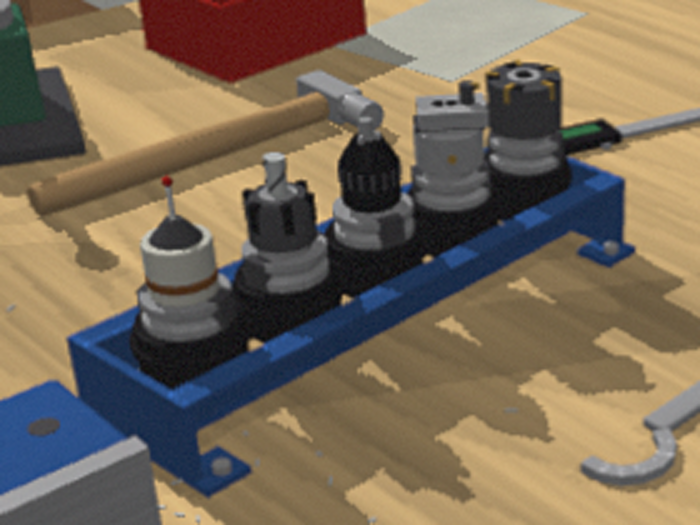

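All four stand upright in the right order from the probe: collet (280,220), drill (370,190), boring (452,155) and face mill (523,120). The gripper is clear. A last look from the top, after moving the arm away, will confirm it.

Run:
```python
from job import *
arm.reach([.35,.1,.30],down(YC)); arm.sleep(.5); st("parked")
im=eyes.snapshot("top"); a=im[90:345,370:490]; b=im[90:345,110:240]
cv2.imwrite("pics/end.png",cv2.resize(np.hstack([b,a]),None,fx=2.2,fy=2.2,interpolation=2))
```

```text
parked t 53.06 p [0.3501 0.0998 0.2999] F [-0.0101  0.4596 -0.2797] w 0.0747
```

View pics/end.png

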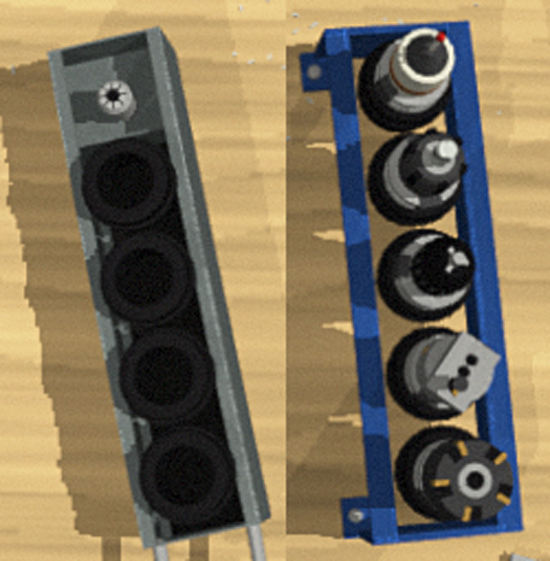

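The carrier is empty, the spare collet is untouched, and the rack holds probe, collet, drill, boring head and face mill in order, all within their rims.

```bash
python3 -c "
from plant import finish_job
print(finish_job())"
```

```text
the job is handed in; nothing more can be done
None
```

All four tools are in the blue rack. Counting from the touch probe they stand collet chuck, drill chuck, boring head, face mill, which keeps the order of the row from the carrier's handle. I handed the job in at about 53 s.

- **Seating:** each tool was lowered at 15 mm/s until it touched. In every case it seated within 0.1 mm of the height at which it had been picked, and it was released there. The contact force changed by about 11 N.
- **Last pictures:** the scene and top views showed all four upright with their flanges on the rims. The carrier was empty, the probe and spare collet looked undisturbed, and the arm was parked clear with near-zero wrist force.
- **A check that disagreed:** triangulating the rack's rims from the wrist camera gave about 60 mm instead of 70 mm. I think the fits caught edges below the rim top: the bush body outside and, inside, the bottom of the bore. The scene view put the rims near 70 mm and the contact heights confirmed it. The pocket centres from those fits were right: the row measured 210 mm.

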